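Clip a glaze sample tag into a snap hook

ROBOT

A 6-joint arm with a two-finger parallel gripper is mounted at the origin on the work surface. World frame = base frame: x ahead of the robot, y to its left, z up, the work surface at z = 0. Lengths are in m, angles in rad, forces in N, time in s.
With the tool pointing down it reaches from about 0.25 to 0.775 m from the base axis. Payload 8.9 kg.
Tool frame: the origin (TCP) lies on the centre line of the jaws, within the pads' length; the fingertips stand 17 mm ahead of it and the grasp point (between the pads) lies 2 mm behind it; z points along the fingers, y is the line along which they close (so a half turn about z gives the same grasp; the last joint's range is limited). The gripper opens to 85 mm and grips with 20 to 120 N. Pads are 22 mm wide; open, the fingers measure 114 mm over their backs; the gripper's body (76 mm by 85 mm) begins 54 mm behind the grasp point. The pads swing forward as they close: fully open they stand 13 mm farther back than shut.
Start: joints at [-1.467, 0.291, -0.153, 1.127, 0, 1.431], TCP at [0.126, -0.51, 0.248] pointing down, gripper open.
Joint ranges: [-2.52, 2.52], [-0.91, 1.74], [-1.3, 1.37], [-1.96, 2.02], [-1.52, 1.47], [-3.14, 3.14]. Speed limits (rad/s): [2.22, 2.22, 2.79, 3.14, 3.14, 3.14].

INTERFACE

Orientations are given as a 3x3 rotation matrix whose columns are the frame's x, y, z axes.
In Python, from bench import arm gives the robot as it stands. The module is installed in compiled form; this text tells all that it offers.
- The arm moves only by the shell command python3 -m handwheel 'ROWS'. ROWS is a JSON object of lists of equal length, an entry for each row: "slide": the shift along the tool's x, y, z in mm, a list of three; "spin": the turn about the tool's z in rad; "gripper": the finger opening in mm, from 0 to 85.4. A call has 1 to 10 rows; each row is the pose to reach, as a shift and turn from the pose commanded when the call began, along the tool's axes at that moment; what a row does not reach only later rows make up. A row lasts 1/10 s, in which the tool goes at most 50 mm and 8.59 degrees, less where a joint would pass 70% of its speed; a pose out of reach is approached as far as the arm can. A call with a gripper value outside its range is refused whole. The fingers move at their own pace and stop on an object; the grip force is fixed at half the most. Time passes only in rows, so rows that repeat a pose let the fingers close. It gives the time, the measured TCP pose, the force, the opening and the grip force at its end, in the units of the state.
- arm.get_state(): the state, without advancing time (a new reading comes with each control period).
- arm.capture(name): name is "side" or "top" or "wrist"; returns a dict with "image" (480x640x3 uint8, red, green, blue), "vertical_fov" (degrees; the focal length in pixels is half the picture's height over the tangent of half this angle, whatever the lens; pixels are square), "cx", "cy" (the principal point, pixels), "camera_from_world" (4x4, takes a point from world to camera coordinates); the wrist camera has in their place "T_tool_cam" (4x4, takes a point from camera to tool coordinates, whose origin is the TCP and whose axes are the flange's). Camera axes: x right, y up, looking along -z (the intrinsics and any distortion apply to the point x, -y, -z); pixel columns grow to the right and rows downward; lengths in m; the calibration is good to about 2 mm. A picture is of the moment at which its call begins: read the wrist's pose just before it. There is no depth.
- arm.job_done(): hands the job in; it is judged then, once.
The state is a dict: "clock": time; "qpos": joint angles; "dq": joint speeds; "effort": joint torques, N m; "tool_pos": TCP position; "tcp_rot": TCP orientation; "force": force on the tool from outside, world axes, zero at the start; "moment": the same for the moment, N m; "width": opening from 0.0 (shut) to 1.0 (fully open); "finger_force": force on a finger pad.
Only numpy, scipy, OpenCV 4.12 (cv2) and the standard library are available. Lean on these libraries where they do the work, as an engineer would, in place of code of your own. Each camera call takes 0.05 s, during which the arm holds its last target. There are 200 camera calls.

TASK

Take the pale green glaze tag out of the slotted wooden block and clip it into the brass snap hook on the stand: push the bottom of its steel ring down past the sprung gate, pressing the gate in with the ring itself, until the gate snaps shut above it. Then tug the tag gently upward against the shut gate to feel that it is caught, let go, and see it hang still in the hook. Never force the hook (keep well under 15 N), keep the gripper itself off it, and leave the other tags and the things on the table as they are.

Things in the scene. Friction and masses are not known exactly. Their poses are not given: they have to be found in the camera images.
- tag_green: Glaze sample tag, about 60 g (varies): pale green ceramic tile with a rigid steel ring fixed under it. Origin: the ring's centre. The ring lies in the tag's x-z plane, round bar 5 mm thick, centre-line radius 24.5 mm (hole 44 mm, outside 54 mm). Stands upright at first, ring down in a 7 mm wide slot of the block, tile on the block's top. Let go in the hook, it swings over and hangs as it likes.
- tag_green_tile (a point): Centre of the green tile, 53.5 mm above the tag's origin; axes as the tag's. The tile is 46 mm (x) by 12 mm (y) by 55 mm (z). Pinch it across its 12 mm, fingers closing along y; keep the fingertips 12 mm or more above its lower edge so that they stay clear of the hook.
- tag_green_bar (a point): Middle of the lowest part of the green tag's ring (bar centre), 24.5 mm below the tag's origin; axes as the tag's. This part goes through the gate.
- stand: Fixed steel stand with the brass snap hook. Origin on the table straight below the hook. Base 110 (x) by 135 (y) by 12 mm, y from -100 to +35 mm. A 16 mm post at y = -72 mm, 168 mm high, carries a level rod towards +y with the hook clamped on it: a U of 8 mm round bar in the stand's y-z plane, open at the top, back at y = -20 mm, nose at y = +23 mm. Nothing is above the hook.
- mouth (a point): Nominal mouth of the hook, where the gate's free end meets the nose's inner face: stand frame (0, 19, 182) mm, on the gate's centre line; axes as the stand's (+y from gate to nose, z up). The hook is clamped by hand: the whole hook with its gate stands up to 8.5 mm either way of this along y (x and heights are true). Find the nose's inner face by feel; under 60 N the clamp holds still.
- nose (a point): Nominal top of the nose, stand frame (0, 23, 200) mm: a round-ended upright bar 8 mm thick, 15 mm higher than the gate's top, so that a bar lying on the gate can be slid in +y against it. It shifts with the hook (see mouth).
- hook_floor (a point): Nominal middle of the U's inside floor, height 134 mm. Next to the nose the U curves: sliding down there, the ring bar's centre can go down to a height of about 146 mm. Shifts with the hook (see mouth).
- gate_hinge (a point): Nominal hinge of the gate, stand frame (0, -20, 182) mm; hinge line along x. The gate is a steel bar 6 mm thick, 36 mm from the hinge to the centre of its round end, level when shut. To get past it the ring bar must slide down along the nose's inner face (its centre 2.5 to 3 mm from it); further back it only jams the gate on its stop. Shifts with the hook (see mouth).
- gate (a joint): Gate angle: 0 = shut, to its stop at 0.52 rad as the free end is pressed down; it cannot open outward. Spring 0.07 Nm shut, 0.103 Nm at the stop (2 to 3 N at the free end). Near the stop the gap beside the nose lets the 5 mm bar by; with the bar's centre at height 154 mm or lower the gate snaps up through the ring. Later lifting brings the bar against the shut gate at height 176.5 mm.
- block: Fixed wooden block with three slots in a row, 228 mm (x) by 50 mm (y) by 64 mm high. Origin under its centre; the slots lie along x, 60 mm long, 56 mm deep, centred at x = -72, 0 and +72 mm.
- tag_blue: Dark blue tag. Same shape as the green tag; stands in another slot of the block; leave it there.
- tag_brown: Dark brown tag. Same shape as the green tag; stands in another slot of the block; leave it there.
- pot: Unfired square flared pot, 100 mm wide, 95 mm high; origin under its centre. Leave alone.
- chuck: Small clay trimming chuck, 64 mm wide, 60 mm high; origin under its centre. Leave alone.
- planter: Blue and white box planter, 110 by 80 by 75 mm; origin under its centre. Leave alone.
- tin: Shallow brass tin, 90 mm wide, 24 mm high. Leave alone.
- trimmer: Brush, 180 mm long, lying down. Leave alone.
- rib: Round wooden throwing rib, 76 mm wide, 8 mm thick. Leave alone.
Not all that is in view belongs to the job. Of the things like the tag_green, leave any that is red; of the rest the smaller one is meant.

How it is judged:
On the way, in this order (a step that is already met when the one before it is completed fails the run):
1. the green tag is lifted clear of the block (z of tag_green_bar in the frame of block above 0.07 m), for 0.1 s.
2. the green tag's ring presses the gate in (over 0.35 rad) (value of joint gate above 0.35 rad and contact force between tag_green and stand above 1 N and y of tag_green_bar in the frame of mouth between -0.045 and 0.009 m and x of tag_green_bar in the frame of mouth between -0.022 and 0.022 m).
3. the gate has snapped shut above the ring bar (value of joint gate below 0.06 rad and z of tag_green_bar in the frame of mouth between -0.055 and -0.012 m and y of tag_green_bar in the frame of mouth between -0.045 and 0.009 m and x of tag_green_bar in the frame of mouth between -0.022 and 0.022 m), for 0.05 s.
4. the tag is tugged up against the shut gate (over 1.5 N) (value of joint gate below 0.06 rad and z of tag_green_bar in the frame of mouth between -0.011 and 0 m and contact force between tag_green and stand above 1.5 N and y of tag_green_bar in the frame of mouth between -0.045 and 0.009 m and x of tag_green_bar in the frame of mouth between -0.022 and 0.022 m), for 0.05 s.
At the end, for the whole second after the job is handed in: The green tag, let go, hangs at rest (under 0.05 m/s) with its ring in the hook: ring centre within 75 mm of the hook's mouth and above 95 mm from the table; the gate is shut (under 0.06 rad) (value of joint gate below 0.06 rad and distance between tag_green and mouth below 0.075 m and height (world z) of tag_green above 0.095 m and linear speed of tag_green below 0.05 m/s and contact force between the fingers and tag_green below 0.05 N); the robot touches nothing.
It fails at once if the held tag presses on the hook and its gate with more than 16 N in all (contact force between tag_green and stand above 16 N and contact force between the fingers and tag_green above 1 N).
It fails at once if the gripper itself pushes the stand, hook or gate (over 5 N) (contact force between the arm and stand above 5 N).
It fails at once if the fingers push the hook or gate (over 5 N) (contact force between the fingers and stand above 5 N).
It fails at once if another tag or a thing on the table is shifted by more than 15 mm (distance of any of tag_blue, tag_brown, pot, chuck, planter, tin, trimmer, rib from where it was at the start of the episode above 0.015 m).
It also fails if it takes over 67 s, if anything falls off the work surface, if the arm or the gripper's body presses on something with over 40 N, if the wrist force passes 120 N, or if a joint passes its speed limit or range.

## Working session

There is one attempt and no reset: what is moved stays moved. The work goes in short steps, Python scripts to look and compute and a shell command to move; the robot and the scene stay as the last step left them, time stands still between calls to the robot, and variables do not carry over. Pictures are saved under pics/ and viewed, at most 10 in all, crops included, and the job is handed in when it is done.

```bash
mkdir -p pics; cat > h.py <<'E'
import numpy as np, cv2
from bench import arm
def snap(name,fn):
    s=arm.get_state(); c=arm.capture(name)
    cv2.imwrite('pics/'+fn,c['image'][:,:,::-1])
    np.save('pics/'+fn+'.npy',{'s':s,'c':{k:v for k,v in c.items() if k!='image'}},allow_pickle=True)
    return s,c
def cam(fn):
    d=np.load('pics/'+fn+'.npy',allow_pickle=True).item(); c=d['c'];s=d['s']
    if 'camera_from_world' in c: M=np.linalg.inv(np.array(c['camera_from_world']))
    else:
        T=np.eye(4);T[:3,:3]=s['tcp_rot'];T[:3,3]=s['tool_pos'];M=T@np.array(c['T_tool_cam'])
    f=240/np.tan(np.radians(c['vertical_fov'])/2)
    return M,f,c
def ray(fn,u,v):
    M,f,c=cam(fn); d=M[:3,:3]@np.array([(u-c['cx'])/f,-(v-c['cy'])/f,-1]); return M[:3,3],d
def at(fn,u,v,z):
    o,d=ray(fn,u,v); return o+d*(z-o[2])/d[2]
def proj(fn,p):
    M,f,c=cam(fn); q=np.linalg.inv(M)@np.append(p,1); return c['cx']+f*q[0]/-q[2], c['cy']-f*q[1]/-q[2]
def tri(a,b):
    (o1,d1),(o2,d2)=ray(*a),ray(*b); d1=d1/np.linalg.norm(d1);d2=d2/np.linalg.norm(d2)
    t=np.linalg.lstsq(np.c_[d1,-d2],o2-o1,rcond=None)[0]; p,q=o1+t[0]*d1,o2+t[1]*d2
    return (p+q)/2,np.linalg.norm(p-q)
E
python3 - <<'E'
from h import *
np.set_printoptions(precision=4,suppress=True)
for n in('top','side'):
    s,c=snap(n,n+'0.png'); print({k:v for k,v in c.items() if k!='image'})
print(s)
E
```

```text
{'vertical_fov': 57.70751114755844, 'cx': 322.32999743688146, 'cy': 236.4615279058661, 'camera_from_world': array([[ 0.0086, -0.9998, -0.0194,  0.0215],
       [ 0.9833,  0.005 ,  0.182 , -0.5635],
       [-0.1819, -0.0207,  0.9831, -1.2059],
       [ 0.    ,  0.    ,  0.    ,  1.    ]])}
{'vertical_fov': 55.58846539467538, 'cx': 323.8447374168802, 'cy': 246.37336161382217, 'camera_from_world': array([[ 0.9198, -0.3923,  0.0131, -0.4834],
       [ 0.2033,  0.5047,  0.839 , -0.2283],
       [-0.3357, -0.769 ,  0.544 , -1.0377],
       [ 0.    ,  0.    ,  0.    ,  1.    ]])}
{'clock': 0.05, 'qpos': array([-1.4674,  0.2913, -0.1541,  1.1267, -0.    ,  1.4315]), 'dq': array([-0.    , -0.0015,  0.0015,  0.0007,  0.0018, -0.0004]), 'effort': array([  0.0014, -53.8498,  33.2277,   0.0092,  -0.0002,   0.    ]), 'tool_pos': array([ 0.1261, -0.5092,  0.2477]), 'tcp_rot': array([[ 0.9707,  0.2403, -0.0002],
       [ 0.2403, -0.9707,  0.0012],
       [ 0.0001, -0.0012, -1.    ]]), 'force': array([ 0.676 , -0.0971,  0.3354]), 'moment': array([-0.0225,  0.0687, -0.0156]), 'finger_force': 0.0, 'width': 0.9988055241226234}
```

View pics/top0.png

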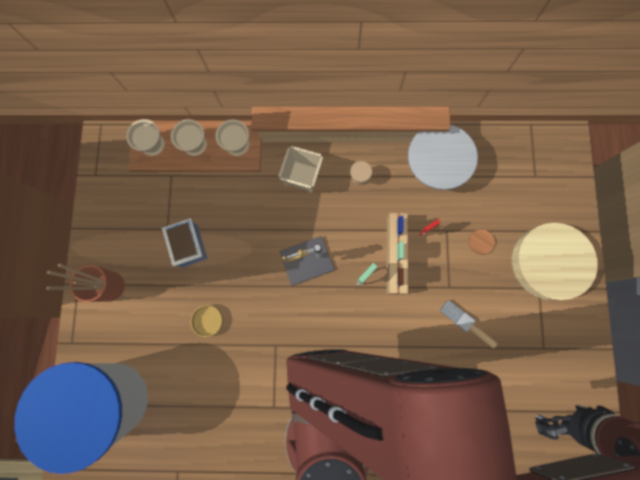

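View pics/side0.png

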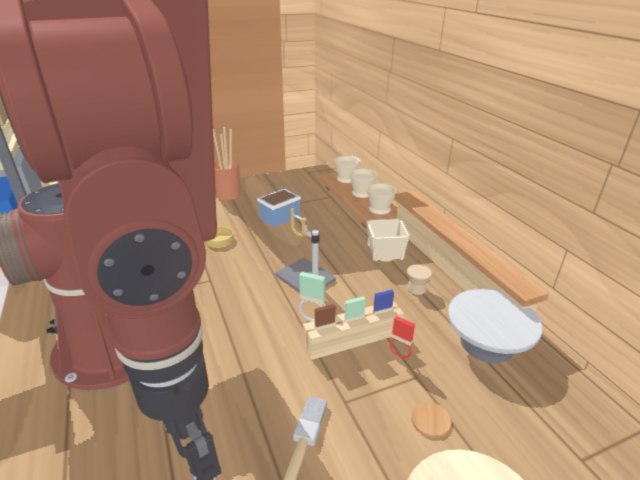

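The top view shows the block at about (399,253), with the green tag in its middle slot (402,251). A larger green decoy is at (368,272) and a red one at (430,227). The stand base is at (307,260), its post at about (318,250), and the hook points left to (289,257).

```bash
python3 - <<'E'
import cv2
a=cv2.imread('pics/top0.png')[205:300,270:420]; b=cv2.imread('pics/side0.png')[195:360,265:415]
cv2.imwrite('pics/cr.png',cv2.vconcat([cv2.resize(a,(660,418),interpolation=cv2.INTER_CUBIC)]))
cv2.imwrite('pics/cs.png',cv2.resize(b,None,fx=3.6,fy=3.6,interpolation=cv2.INTER_CUBIC))
E
```

```text
(no output)
```

View pics/cr.png

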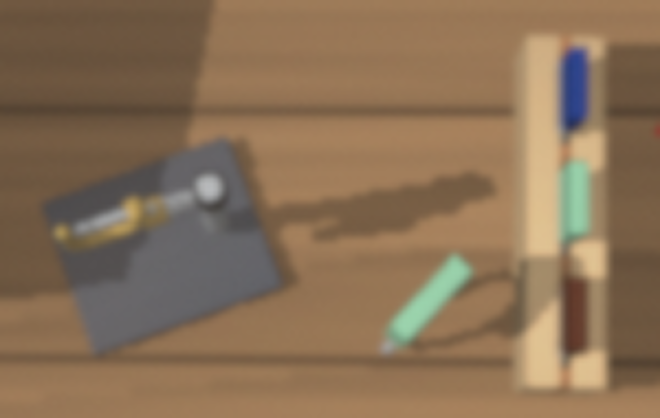

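View pics/cs.png

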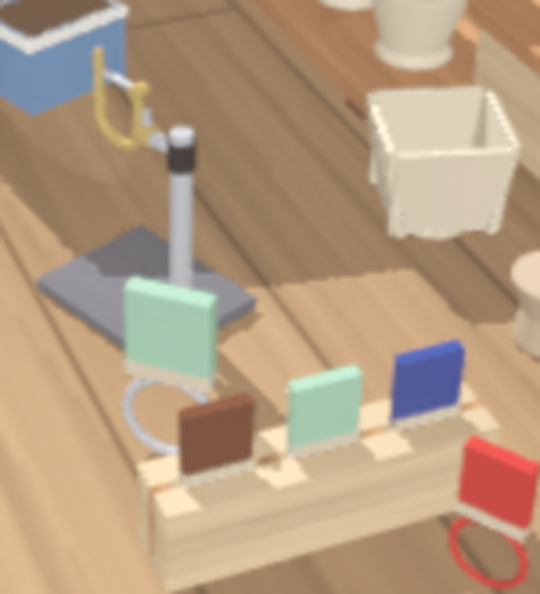

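```bash
python3 - <<'E'
from h import *
np.set_printoptions(precision=4,suppress=True)
T=lambda x,y:('top0.png',x/4.4+270-.4,y/4.4+205-.4)
S=lambda x,y:('side0.png',x/3.6+265-.4,y/3.6+195-.4)
print('cam',cam('top0.png')[0][:3,3],cam('side0.png')[0][:3,3])
for n,l,z in(('block',[(526,36),(606,36),(608,388),(520,388)],.064),('greentop',[(577,162),(577,238)],.119),('bluetop',[(575,50),(575,128)],.119),('brown',[(576,278),(576,353)],.119),('base',[(42,205),(228,137),(282,285),(97,353)],.012),('nose',[(62,235)],.199),('post',[(210,185)],.17),('bigtop',[(460,262),(398,335)],.13)):
    P=np.array([at(*T(*p),z) for p in l]);print(n,P[:,:2].tolist(),P.mean(0))
print('nose tri',tri(T(62,235),S(98,50)),'post',tri(T(210,185),S(181,130)))
b=[at(*S(*p),.012) for p in((38,283),(140,228),(255,300))];print('base side',b)
# side tile top corners green near edges
print([at(*S(*p),.119) for p in((289,380),(360,369))])
E
```

```text
cam [ 0.3346 -0.0007  1.2885] [ 0.1426 -0.8724  0.7623]
block [[0.6314191282295878, -0.166770901706493], [0.6316243645661965, -0.21893655935835607], [0.40295501636611963, -0.21407883749580037], [0.4025347109938833, -0.15858870632600822]] [ 0.5171 -0.1896  0.064 ]
greentop [[0.5383124214767991, -0.18916274680320408], [0.49104737126463033, -0.18802749135457567]] [ 0.5147 -0.1886  0.119 ]
bluetop [[0.6092324767615371, -0.18962267367165597], [0.5596753789398966, -0.18844171208730792]] [ 0.5845 -0.189   0.119 ]
brown [[0.4664411959390652, -0.1868282010951148], [0.42081188473492026, -0.18573653708373722]] [ 0.4436 -0.1863  0.119 ]
base [[0.5256156143475355, 0.15398684381670105], [0.5729068526871935, 0.028907903638054646], [0.47254743734723126, -0.008067421128530327], [0.42640813176866177, 0.11469174252532743]] [0.4994 0.0724 0.012 ]
nose [[0.48029665744629013, 0.1193618036252525]] [0.4803 0.1194 0.199 ]
post [[0.514488405227848, 0.03563071283880802]] [0.5145 0.0356 0.17  ]
bigtop [[0.47448564332227283, -0.11521329945776833], [0.4300378270907376, -0.07736578453551352]] [ 0.4523 -0.0963  0.13  ]
nose tri (array([0.4814, 0.1188, 0.2009]), np.float64(0.0028891544817414706)) post (array([0.5139, 0.0356, 0.1731]), np.float64(0.00022525464014046316))
base side [array([0.4269, 0.1131, 0.012 ]), array([0.5264, 0.1536, 0.012 ]), array([0.5728, 0.0304, 0.012 ])]
[array([ 0.4973, -0.1802,  0.119 ]), array([ 0.5424, -0.1872,  0.119 ])]
```

```bash
python3 -m handwheel '{"slide":[[45,-22,0],[90,-44,0],[136,-66,0],[181,-88,0],[227,-109,0],[272,-131,0],[318,-153,0],[363,-175,0],[409,-197,0],[454,-219,0]],"spin":[0.03,0.06,0.09,0.12,0.15,0.18,0.21,0.24,0.265,0.265],"gripper":[50,50,50,50,50,50,50,50,50,50]}'; python3 -m handwheel '{"slide":[[0,0,0],[0,0,0],[0,0,0]],"spin":[0,0,0],"gripper":[50,50,50]}'
python3 - <<'E'
from h import *
s,c=snap('wrist','w1.png'); print(s['tool_pos'],s['tcp_rot'],s['clock'],c['T_tool_cam'])
E
```

```text
clock: 1.1
tool_pos: [0.5124, -0.1887, 0.2481]
tcp_rot: [[1.0, -0.023, -0.0], [-0.023, -1.0, 0.0], [-0.0, -0.0, -1.0]]
force: [0.3, -1.8, -0.5]
width: 0.591
finger_force: 0.0
clock: 1.4
tool_pos: [0.5104, -0.1909, 0.248]
tcp_rot: [[1.0, -0.023, -0.001], [-0.023, -1.0, 0.0], [-0.001, -0.0, -1.0]]
force: [-0.0, -0.1, -0.8]
width: 0.583
finger_force: 0.0
[ 0.51041754 -0.19086092  0.24800218] [[ 9.99743656e-01 -2.26206725e-02 -9.62680545e-04]
 [-2.26205446e-02 -9.99744112e-01  1.43571856e-04]
 [-9.65681899e-04 -1.21758694e-04 -9.99999526e-01]] 1.4 [[ 1.13580517e-03  9.44767496e-01  3.27739362e-01  8.43852330e-02]
 [ 9.99998427e-01 -6.26605065e-04 -1.65926754e-03 -6.15499374e-05]
 [-1.36225889e-03  3.27740731e-01 -9.44766721e-01 -1.24942242e-01]
 [ 0.00000000e+00  0.00000000e+00  0.00000000e+00  1.00000000e+00]]
```

View pics/w1.png

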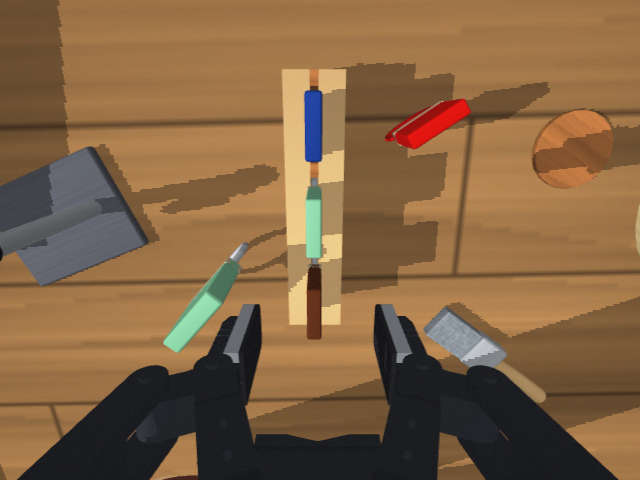

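The wrist view shows the green tile's top face at u 306–321, v 200–258 in the middle slot. The jaws straddle its line.

```bash
python3 - <<'E'
from h import *
for p in((314,200),(314,258),(306.5,230),(321.5,230)): print(at('w1.png',*p,.119))
print('big',at('w1.png',165,345,.14),at('w1.png',225,270,.14))
E
```

```text
[ 0.54028417 -0.18958268  0.119     ]
[ 0.49578789 -0.18849685  0.119     ]
[ 0.51800328 -0.18351957  0.119     ]
[ 0.51776203 -0.19455277  0.119     ]
big [ 0.4357897  -0.07429356  0.14      ] [ 0.4963312  -0.12622056  0.14      ]
```

```bash
python3 -m handwheel '{"slide":[[6,-2,40],[6,-2,80],[6,-2,105],[6,-2,105],[6,-2,105]],"spin":[0,0,0,0,0],"gripper":[40,40,40,40,40]}'
```

```text
clock: 1.95
tool_pos: [0.5167, -0.1895, 0.144]
tcp_rot: [[1.0, -0.024, -0.0], [-0.024, -1.0, 0.0], [-0.0, -0.0, -1.0]]
force: [1.4, 0.0, -0.1]
width: 0.468
finger_force: 0.0
```

```bash
python3 -m handwheel '{"slide":[[0,0,25],[0,0,40],[0,0,46],[0,0,46],[0,0,46],[0,0,46],[0,0,46],[0,0,46]],"spin":[0,0,0,0,0,0,0,0],"gripper":[40,40,40,30,10,5,5,5]}'
```

```text
clock: 2.75
tool_pos: [0.518, -0.1892, 0.0988]
tcp_rot: [[1.0, -0.022, 0.002], [-0.022, -1.0, -0.001], [0.002, 0.001, -1.0]]
force: [-1.2, 0.4, 7.3]
width: 0.132
finger_force: 58.5
```

```bash
python3 -m handwheel '{"slide":[[0,0,-10],[0,0,-35],[0,0,-70],[0,0,-110],[0,0,-150],[0,0,-185],[0,0,-205],[0,0,-212],[0,0,-212],[0,0,-212]],"spin":[0,0,0,0,0,0,0,0,0,0],"gripper":[5,5,5,5,5,5,5,5,5,5]}' && python3 -m handwheel '{"slide":[[-2,-20,0],[-7,-55,0],[-12,-95,0],[-18,-140,0],[-24,-185,0],[-29,-230,0],[-33,-262,0],[-36,-282,0],[-37,-292,0],[-37,-294,0]],"spin":[-0.04,-0.08,-0.12,-0.16,-0.20,-0.25,-0.30,-0.35,-0.383,-0.383],"gripper":[5,5,5,5,5,5,5,5,5,5]}' && python3 -m handwheel '{"slide":[[0,0,0],[0,0,0],[0,0,0]],"spin":[0,0,0],"gripper":[5,5,5]}'
python3 - <<'E'
from h import *
s,c=snap('wrist','w2.png'); print(s['tool_pos'],s['tcp_rot'])
s,c=snap('side','s2.png');i=c['image'][130:330,230:430][:,:,::-1]
cv2.imwrite('pics/s2c.png',cv2.hconcat([cv2.resize(i,(400,400),interpolation=cv2.INTER_CUBIC),cv2.resize(cv2.imread('pics/w2.png')[:480,80:560],(400,400))]))
E
```

```text
clock: 3.75
tool_pos: [0.5167, -0.1884, 0.3082]
tcp_rot: [[1.0, -0.022, -0.001], [-0.022, -1.0, 0.001], [-0.001, -0.001, -1.0]]
force: [0.2, -0.5, 0.2]
width: 0.133
finger_force: 58.4
clock: 4.75
tool_pos: [0.4862, 0.1067, 0.3084]
tcp_rot: [[0.935, 0.355, -0.002], [0.355, -0.935, -0.0], [-0.002, -0.0, -1.0]]
force: [-0.2, -0.4, -1.0]
width: 0.131
finger_force: 58.4
clock: 5.05
tool_pos: [0.4869, 0.1052, 0.3092]
tcp_rot: [[0.936, 0.351, -0.0], [0.351, -0.936, -0.0], [-0.0, 0.0, -1.0]]
force: [-0.8, 0.0, -0.8]
width: 0.133
finger_force: 58.4
[0.48688065 0.10518196 0.30919548] [[ 9.36277393e-01  3.51261473e-01 -1.41898010e-04]
 [ 3.51261449e-01 -9.36277397e-01 -1.71331941e-04]
 [-1.93038209e-04  1.10570922e-04 -9.99999975e-01]]
```

View pics/s2c.png

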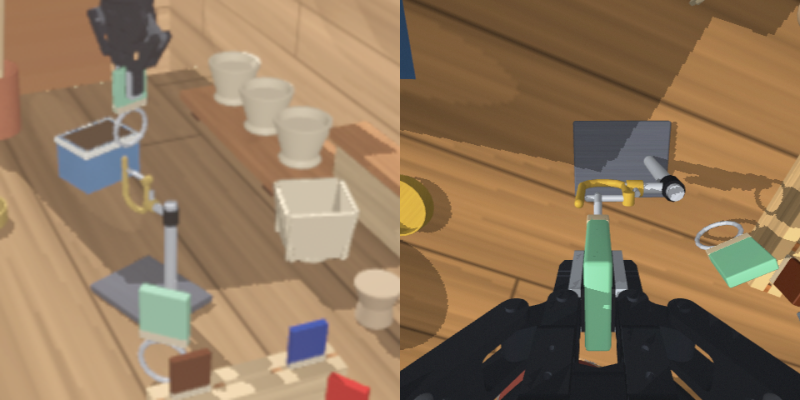

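The tag is held upright over the hook. In the wrist crop, the nose tip is at about (579,203) and the ring end at (598,205), which lies between the nose and the back (629,203).

```bash
python3 - <<'E'
from h import *
a=cv2.imread('pics/w2.png')[180:280,230:400]; cv2.imwrite('pics/w2z.png',cv2.resize(a,None,fx=4,fy=4,interpolation=cv2.INTER_CUBIC))
y=np.array([-.353,.9355]);o=np.array([.4879,.1028])
p=at('w2.png',295,242,.198); print(p,(p[:2]-o)@y,(p[:2]-o)@np.array([.9355,.353]))
E
```

```text
[0.48545058 0.1207774  0.198     ] 0.01768250623905513 0.00405458578621664
```

View pics/w2z.png

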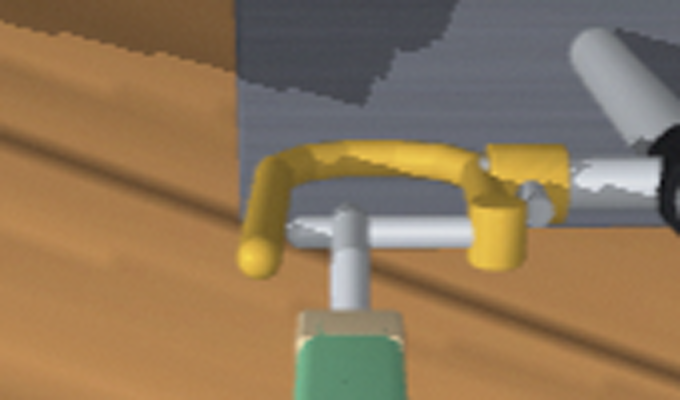

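```bash
python3 -m handwheel '{"slide":[[0,0,10],[0,0,20],[0,0,28],[0,0,32],[0,0,32],[0,0,32],[0,0,32]],"spin":[0,0,0,0,0,0,0],"gripper":[5,5,5,5,5,5,5]}'; python3 -m handwheel '{"slide":[[0,-1,0],[0,-2,0],[0,-3,0],[0,-4,0],[0,-5,0],[0,-5,0],[0,-5,0],[0,-5,0]],"spin":[0,0,0,0,0,0,0,0],"gripper":[5,5,5,5,5,5,5,5]}'
```

```text
clock: 5.85
tool_pos: [0.487, 0.1062, 0.2776]
tcp_rot: [[0.936, 0.353, 0.001], [0.353, -0.936, 0.0], [0.001, 0.0, -1.0]]
force: [0.1, 0.1, -1.5]
width: 0.135
finger_force: 58.4
clock: 6.65
tool_pos: [0.4849, 0.1108, 0.2773]
tcp_rot: [[0.936, 0.353, -0.0], [0.353, -0.936, -0.0], [-0.0, 0.0, -1.0]]
force: [-0.2, 0.2, -0.8]
width: 0.134
finger_force: 58.4
```

```bash
python3 -m handwheel '{"slide":[[0,-0.5,0],[0,-1,0],[0,-1,0],[0,-1,0]],"spin":[0,0,0,0],"gripper":[5,5,5,5]}' | grep -E 'tool_pos|force'; python3 -m handwheel '{"slide":[[0,-0.5,0],[0,-1,0],[0,-1,0],[0,-1,0]],"spin":[0,0,0,0],"gripper":[5,5,5,5]}'| grep -E 'tool_pos|force'
```

```text
tool_pos: [0.4846, 0.1117, 0.2773]
force: [0.3, -0.4, -0.6]
finger_force: 58.4
tool_pos: [0.4842, 0.1127, 0.2773]
force: [-0.6, -0.5, -0.3]
finger_force: 58.4
```

```bash
python3 -m handwheel '{"slide":[[0,-0.4,0],[0,-0.8,0],[0,-0.8,0]],"spin":[0,0,0],"gripper":[5,5,5]}' | grep -E 'tool_pos|force'
```

```text
tool_pos: [0.4839, 0.1135, 0.2773]
force: [0.4, 0.2, -0.8]
finger_force: 58.4
```

```bash
python3 -m handwheel '{"slide":[[0,-0.4,0],[0,-0.8,0],[0,-0.8,0]],"spin":[0,0,0],"gripper":[5,5,5]}' | grep -E 'tool_pos|force'
```

```text
tool_pos: [0.4837, 0.1142, 0.2773]
force: [-0.1, -0.5, -0.7]
finger_force: 58.4
```

```bash
python3 -m handwheel '{"slide":[[0,-0.4,0],[0,-0.8,0],[0,-0.8,0]],"spin":[0,0,0],"gripper":[5,5,5]}' | grep -E 'tool_pos|force'
```

```text
tool_pos: [0.4835, 0.1147, 0.2773]
force: [1.5, -1.5, -0.8]
finger_force: 58.4
```

```bash
python3 -m handwheel '{"slide":[[0,-0.4,0],[0,-0.8,0],[0,-0.8,0]],"spin":[0,0,0],"gripper":[5,5,5]}' | grep -E 'tool_pos|force'
```

```text
tool_pos: [0.4833, 0.1152, 0.2774]
force: [0.9, -5.0, -1.5]
finger_force: 58.4
```

```bash
python3 -m handwheel '{"slide":[[0,1.2,0],[0,1.2,0],[0,1.2,3],[0,1.2,6],[0,1.2,8],[0,1.2,8]],"spin":[0,0,0,0,0,0],"gripper":[5,5,5,5,5,5]}' | grep -E 'tool_pos|force'
```

```text
tool_pos: [0.4833, 0.1146, 0.269]
force: [0.4, -2.7, 0.8]
finger_force: 58.9
```

```bash
python3 -m handwheel '{"slide":[[0,0,2],[0,0,4],[0,0,4],[0,0,4]],"spin":[0,0,0,0],"gripper":[5,5,5,5]}' | grep -E 'tool_pos|force'
```

```text
tool_pos: [0.4834, 0.1146, 0.2652]
force: [0.2, -1.3, -0.0]
finger_force: 58.9
```

```bash
python3 -m handwheel '{"slide":[[0,0,2],[0,0,4],[0,0,6],[0,0,6],[0,0,6]],"spin":[0,0,0,0,0],"gripper":[5,5,5,5,5]}' | grep -E 'tool_pos|force'
```

```text
tool_pos: [0.4833, 0.1146, 0.2591]
force: [-0.3, -1.0, 1.0]
finger_force: 58.9
```

```bash
python3 -m handwheel '{"slide":[[0,0,2],[0,0,4],[0,0,5],[0,0,5],[0,0,5]],"spin":[0,0,0,0,0],"gripper":[5,5,5,5,5]}' | grep -E 'tool_pos|force'
```

```text
tool_pos: [0.4834, 0.1146, 0.2541]
force: [-0.2, -0.6, 0.4]
finger_force: 58.8
```

```bash
python3 -m handwheel '{"slide":[[0,0,1.5],[0,0,3],[0,0,3],[0,0,3]],"spin":[0,0,0,0],"gripper":[5,5,5,5]}' | grep -E 'tool_pos|force'
```

```text
tool_pos: [0.4834, 0.1146, 0.2511]
force: [-0.6, 0.1, -1.0]
finger_force: 58.6
```

```bash
python3 -m handwheel '{"slide":[[0,0,1.5],[0,0,3],[0,0,3],[0,0,3]],"spin":[0,0,0,0],"gripper":[5,5,5,5]}' | grep -E 'tool_pos|force'
```

```text
tool_pos: [0.4835, 0.1144, 0.2482]
force: [0.0, -1.0, -1.0]
finger_force: 58.7
```

```bash
python3 -m handwheel '{"slide":[[0,0,1.5],[0,0,3],[0,0,3],[0,0,3]],"spin":[0,0,0,0],"gripper":[5,5,5,5]}' | grep -E 'tool_pos|force'
```

```text
tool_pos: [0.4835, 0.1145, 0.2452]
force: [0.3, -1.4, -1.6]
finger_force: 58.7
```

```bash
python3 -m handwheel '{"slide":[[0,0,1.5],[0,0,3],[0,0,4],[0,0,4],[0,0,4]],"spin":[0,0,0,0,0],"gripper":[5,5,5,5,5]}' | grep -E 'tool_pos|force'
```

```text
tool_pos: [0.4835, 0.1145, 0.2413]
force: [0.8, -1.1, -0.9]
finger_force: 58.6
```

```bash
python3 -m handwheel '{"slide":[[0,0,1.5],[0,0,3],[0,0,3],[0,0,3]],"spin":[0,0,0,0],"gripper":[5,5,5,5]}' | grep -E 'tool_pos|force'
python3 - <<'E'
from h import *
s,c=snap('side','s3.png');i=c['image'][150:300,240:390][:,:,::-1]
snap('wrist','w3.png')
cv2.imwrite('pics/s3c.png',cv2.hconcat([cv2.resize(i,(400,400),interpolation=cv2.INTER_CUBIC),cv2.resize(cv2.imread('pics/w3.png')[160:320,240:400],(400,400),interpolation=cv2.INTER_CUBIC)]))
E
```

```text
tool_pos: [0.4834, 0.1145, 0.2382]
force: [1.1, -1.3, -1.1]
finger_force: 58.6
```

View pics/s3c.png

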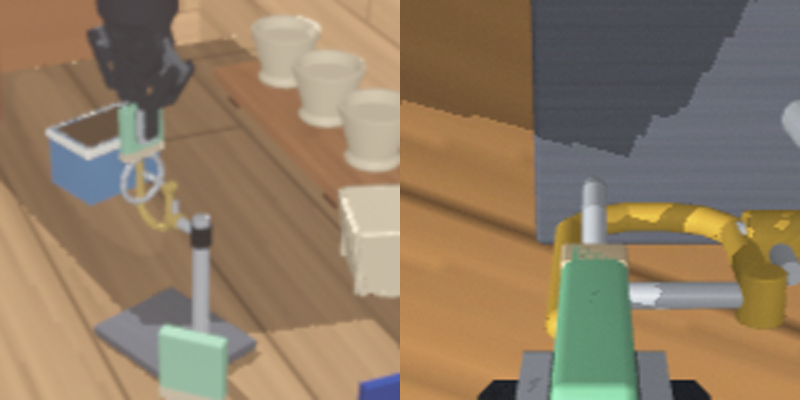

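```bash
python3 -m handwheel '{"slide":[[0,0,1.2],[0,0,1.2],[0,2,1.2],[0,4,1.2],[0,4,1.2],[0,4,1.2]],"spin":[0,0,0,0,0,0],"gripper":[5,5,5,5,5,5]}' | grep -E 'tool_pos|force'
```

```text
tool_pos: [0.4849, 0.1108, 0.2371]
force: [-0.3, 0.4, -0.0]
finger_force: 58.7
```

```bash
python3 -m handwheel '{"slide":[[0,0,-3],[0,0,-6],[0,0,-10],[0,0,-14],[0,0,-18],[0,0,-20],[0,0,-20],[0,0,-20]],"spin":[0,0,0,0,0,0,0,0],"gripper":[5,5,5,5,5,5,5,5]}' | grep -E 'tool_pos|force'
```

```text
tool_pos: [0.4849, 0.1108, 0.2571]
force: [0.0, 0.3, -0.1]
finger_force: 58.7
```

Predicted contact is at TCP z of about 0.262, so I'll use small steps.

```bash
python3 -m handwheel '{"slide":[[0,0,-1],[0,0,-2],[0,0,-3],[0,0,-3],[0,0,-3]],"spin":[0,0,0,0,0],"gripper":[5,5,5,5,5]}' | grep -E 'tool_pos|force'
```

```text
tool_pos: [0.485, 0.1108, 0.2601]
force: [-0.2, -0.2, -0.9]
finger_force: 58.7
```

```bash
python3 -m handwheel '{"slide":[[0,0,-0.5],[0,0,-1],[0,0,-1],[0,0,-1]],"spin":[0,0,0,0],"gripper":[5,5,5,5]}' | grep -E 'tool_pos|force'
```

```text
tool_pos: [0.485, 0.1108, 0.2611]
force: [0.8, 0.3, -0.6]
finger_force: 58.7
```

```bash
python3 -m handwheel '{"slide":[[0,0,-0.5],[0,0,-1],[0,0,-1],[0,0,-1]],"spin":[0,0,0,0],"gripper":[5,5,5,5]}' | grep -E 'tool_pos|force'
```

```text
tool_pos: [0.4848, 0.1108, 0.2619]
force: [-0.0, 0.6, -3.6]
finger_force: 58.3
```

```bash
python3 -m handwheel '{"slide":[[0,0,-0.4],[0,0,-0.4],[0,0,-0.4],[0,0,-0.4]],"spin":[0,0,0,0],"gripper":[5,5,5,5]}'
```

```text
clock: 15.95
tool_pos: [0.4848, 0.1108, 0.2623]
tcp_rot: [[0.936, 0.353, -0.001], [0.353, -0.936, -0.0], [-0.001, -0.0, -1.0]]
force: [1.3, 0.1, -7.6]
width: 0.129
finger_force: 58.3
```

The tag is caught, with about 6.7 N of tug at the right height. I'll lower it a little, centre it in the hook, then release.

```bash
python3 -m handwheel '{"slide":[[0,0,3],[0,3,8],[0,6,14],[0,8,20],[0,8,26],[0,8,30],[0,8,30],[0,8,30]],"spin":[0,0,0,0,0,0,0,0],"gripper":[5,5,5,5,5,5,5,5]}'
```

```text
clock: 16.75
tool_pos: [0.4878, 0.1034, 0.2325]
tcp_rot: [[0.936, 0.353, -0.0], [0.353, -0.936, 0.0], [-0.0, -0.0, -1.0]]
force: [0.1, -0.5, -0.8]
width: 0.13
finger_force: 59.0
```

```bash
python3 -m handwheel '{"slide":[[0,0,0],[0,0,0],[0,0,0],[0,0,-5],[0,0,-20],[0,0,-50],[0,0,-90],[0,0,-130],[0,0,-150],[0,0,-150]],"spin":[0,0,0,0,0,0,0,0,0,0],"gripper":[60,60,60,60,60,60,60,60,60,60]}'
python3 -m handwheel '{"slide":[[0,0,0],[0,0,0],[0,0,0],[0,0,0],[0,0,0],[0,0,0],[0,0,0],[0,0,0],[0,0,0],[0,0,0]],"spin":[0,0,0,0,0,0,0,0,0,0],"gripper":[60,60,60,60,60,60,60,60,60,60]}' >/dev/null
python3 -m handwheel '{"slide":[[0,0,0],[0,0,0],[0,0,0],[0,0,0],[0,0,0],[0,0,0],[0,0,0],[0,0,0],[0,0,0],[0,0,0]],"spin":[0,0,0,0,0,0,0,0,0,0],"gripper":[60,60,60,60,60,60,60,60,60,60]}' >/dev/null
python3 - <<'E'
from h import *
s,c=snap('side','s4.png');i=c['image'][150:300,240:390][:,:,::-1]
s,w=snap('wrist','w4.png')
cv2.imwrite('pics/s4c.png',cv2.hconcat([cv2.resize(i,(400,400),interpolation=cv2.INTER_CUBIC),cv2.resize(w['image'][120:360,200:440][:,:,::-1],(400,400),interpolation=cv2.INTER_CUBIC)]))
E
```

```text
clock: 17.75
tool_pos: [0.4889, 0.1034, 0.3858]
tcp_rot: [[0.936, 0.353, 0.005], [0.353, -0.936, 0.0], [0.005, 0.002, -1.0]]
force: [0.8, 0.0, -0.5]
width: 0.705
finger_force: 0.0
```

View pics/s4c.png

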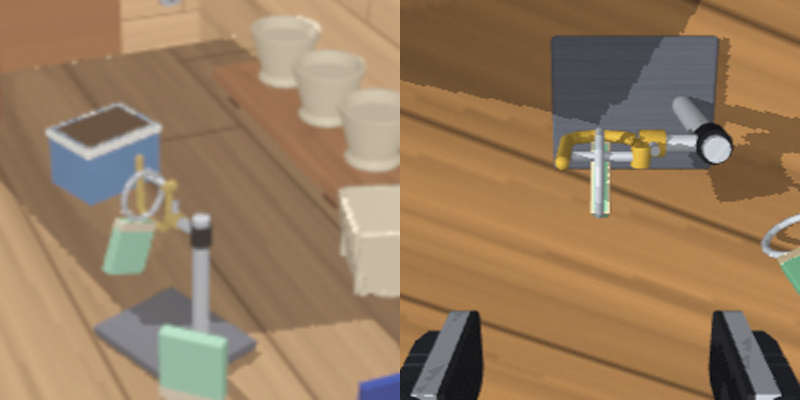

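The tag hangs by its ring in the closed hook but may still be swinging. I'll wait and check for motion.

```bash
R='{"slide":[[0,0,0]],"spin":[0],"gripper":[60]}'
for i in 1 2 3 4 5 6 7 8; do python3 -m handwheel '{"slide":[[0,0,0],[0,0,0],[0,0,0],[0,0,0],[0,0,0],[0,0,0],[0,0,0],[0,0,0],[0,0,0],[0,0,0]],"spin":[0,0,0,0,0,0,0,0,0,0],"gripper":[60,60,60,60,60,60,60,60,60,60]}' >/dev/null; done
python3 - <<'E'
from h import *
fs=[]
for k in range(6): fs.append(snap('side',f's5_{k}.png')[1]['image'][190:270,270:320].astype(int))
p=cv2.imread('pics/s4.png')[190:270,270:320,::-1].astype(int)
print(arm.get_state()['clock'],[abs(f-fs[0]).max() for f in fs],abs(p-fs[0]).max())
cv2.imwrite('pics/s5c.png',cv2.resize(fs[-1][:,:,::-1].astype(np.uint8),None,fx=6,fy=6,interpolation=cv2.INTER_CUBIC))
E
```

```text
28.15 [np.int64(0), np.int64(2), np.int64(2), np.int64(2), np.int64(2), np.int64(2)] 2
```

View pics/s5c.png

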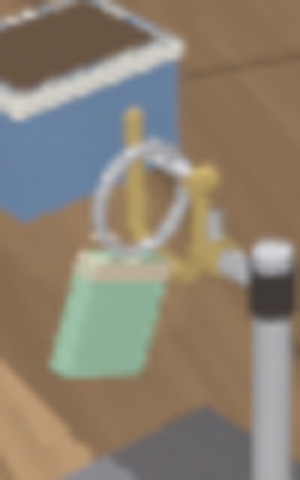

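The picture has not changed in 8 s: the tag hangs still in the shut hook and the gripper is well clear. I'm handing it in.

```bash
python3 -c "from bench import arm; print(arm.job_done())"
```

```text
the job is handed in; nothing more can be done
None
```

The pale green tag is clipped in the snap hook: the gate shut above the ring, it held against a tug of about 7 N, and it now hangs still; the job is handed in, with no verdict shown.

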